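# Seat the mixing pot on its sloping base and pin it

### The arm

A 6-joint arm with a two-finger parallel gripper is mounted at the origin on the work surface. World frame = base frame: x ahead of the robot, y to its left, z up, the work surface at z = 0. Lengths are in m, angles in degrees, forces in N, time in s.
With the tool pointing down it reaches from about 0.4 to 0.825 m from the base axis. Payload 7 kg.
Tool frame: the origin (TCP) lies midway between the tips of the shut fingers; the grasp point (between the pads) lies 19 mm behind it; z points along the fingers, y is the direction in which the jaws open and shut (so a half turn about z gives the same grasp; the last joint's range is limited). The gripper opens to 88 mm and grips with 3 to 60 N. Pads are 19 mm wide; open, the fingers measure 130 mm over their backs; the gripper's body (78 mm by 193 mm) begins 47 mm behind the grasp point.
Start: joints at [-48.524, 20.546, 0.682, 0, -70.136, -16.507], TCP at [0.285, -0.612, 0.227] pointing down, gripper open.
Joint ranges: [-176.03, 176.03], [-82.01, 121.73], [-58.28, 71.71], [-173.87, 95.51], [-174.79, -0.11], [-173.66, 173.66]. Speed limits (degrees/s): [136.94, 136.94, 172.46, 180, 180, 180].

### API

Orientations are given as a 3x3 rotation matrix whose columns are the frame's x, y, z axes.
In Python, from rig import robot gives the robot as it stands. Calls block until the motion is done:
- robot.goto(position, orientation): joint-space move of the TCP to a pose.
- robot.servo_line(position, ori=None, speed=0.15): straight line of the TCP; ori=None keeps the orientation; speed is the mean speed in m/s.
- robot.movej(angles): joint-space move.
- robot.move_gripper(opening): opening from 0.0 (shut) to 1.0 (fully open); the grip force is fixed at half the most; returns when the fingers have stopped.
- robot.dwell(seconds).
- robot.ik(position, orientation): joint angles nearest the present ones, or None.
- robot.grab_frame(name): name is "scene" or "top" or "wrist"; returns (picture, depth): 400x640x3 uint8, red, green, blue; 400x640 float32, m along the optical axis (not along the pixel's ray), 0 where there is no reading.
- robot.camera_info(name): a dict with "vfov" (degrees; the focal length in pixels is half the picture's height over the tangent of half this angle, whatever the lens; pixels are square), "cx", "cy" (the principal point, pixels), "view" (4x4, takes a point from world to camera coordinates); the wrist camera has in their place "T_tool_cam" (4x4, takes a point from camera to tool coordinates, whose origin is the TCP and whose axes are the flange's). Camera axes: x right, y down, z forward; pixel columns grow to the right and rows downward; lengths in m; the calibration is good to about 2 mm. A picture is of the moment at which its call begins: read the wrist's pose just before it. camera_info takes no time and is no camera call.
A pose or a line that the arm cannot do raises robot.Unreachable and nothing moves.
- robot.job_done(): hands the job in, once; it reports no verdict.
Readings, each from a call of its own:
- robot.read_t(): time.
- robot.read_qpos(): joint angles.
- robot.read_qvel(): joint speeds.
- robot.read_effort(): joint torques, N m.
- robot.read_position(): TCP position.
- robot.read_tcp_rot(): TCP orientation.
- robot.read_force(): force on the tool from outside, world axes, zero at the start.
- robot.read_ft_torque(): the same for the moment, N m.
- robot.read_grip_width(): opening from 0.0 (shut) to 1.0 (fully open).
Only numpy, scipy, OpenCV 4.12 (cv2) and the standard library are available. Lean on these libraries where they do the work, as an engineer would, in place of code of your own. Each camera call takes 0.05 s, during which the arm holds its last target. There are 200 camera calls.

### The job

Put the lidded mixing pot onto the sloping plate of the mixer base so that it sits fully home on both pegs with its lug between the two hinge knuckles, then slide the loose pin in through knuckle, lug and knuckle until its orange knob is up against the knuckle, and let go. Do not tip the pot much past the slope of the base, and leave the other things on the bench where they stand.

Things in the scene. Friction and masses are not known exactly. Their poses are not given: they have to be found in the camera images.
- plate: Aluminium drive plate fixed on the mixer base, 90 x 112 mm (x by y). Origin: centre of its upper face, 75 mm above the table. It slopes: its z axis (normal) leans 30 degrees from vertical towards the robot's side; x points up the slope, away from the robot; y is level. Two pegs and two hinge knuckles stand on it.
- mixer: Fixed grey mixer base on the table, 150 x 150 mm, origin under its middle, directly below the plate's origin. Turned up to about 17 degrees either way. Its housing stays below the plate.
- plate_peg (a point): Foot of one of the plate's two brass pegs: they stand along plate z at plate x=0, y=+40 (this one) and y=-40 mm; 10 mm thick, 16 mm high, the top 6 mm tapering to 4 mm.
- plate_hinge (a point): Centre of the base's hinge line, at plate x=62, y=0, z=20 mm, midway between two steel knuckles at the plate's upper edge: 26 mm wide (x), spanning y=16..28 and -28..-16 mm, up to z=32 mm. Their 12 mm holes (2 mm chamfers) run along plate y through this point.
- pot: White mixing pot, blue lid and foot, about 0.45 kg, 108 mm high; starts upright on the table. Origin: centre of the foot's underside, z up. Foot 60 x 104 x 12 mm (x,y,z) with two 12.5 mm through holes at x=0, y=+40 and -40 mm that go over the pegs. Body 78 mm, lid 84 mm across, lid top at z=70 mm. Hinge lug at +x. Seated, pot frame and plate frame coincide.
- pot_grip (a point): Middle of the black grip bar on the lid, at pot x=0, y=0, z=89 mm. Bar 16 mm thick (pot x), 50 mm long (pot y), from z=70 (lid top) to 108 mm.
- pot_lug (a point): Centre of the hole of the pot's blue hinge lug, at pot x=62, y=0, z=20 mm. Lug x=49..75, y=-11..11, z=8..32 mm; 12 mm hole along pot y, 2 mm chamfers.
- pin: Loose hinge pin, about 50 g, lying level on its wooden rest, axis 45 mm above the table. Origin on the axis; y along the axis towards the tip. Steel shaft 8 mm thick from y=-28 to +38 mm, the last 8 mm a cone to 3 mm. It may go in from either side; knob against a knuckle's outer face, the origin is at the middle of the hinge line.
- pin_knob (a point): Middle of the pin's round orange knob, 22 mm thick, 34 mm long, at pin y=-45 mm (knob from y=-62 to -28). It overhangs the rest, free all round.
- rest: Fixed wooden pin rest. Origin on the table below the pin's origin; the pin lies along its y. Foot x=-35..35, y=-28..38, 10 mm high; two uprights 26 mm wide (x), 8 mm thick at y=-12 and +24 mm, 53 mm high, with notches 9 mm wide, open at the top: lift the pin straight up.
- books_tall: Bystander, to be left alone: glued stack of five small books with cream page edges, about 110 x 140 x 144 mm high. Origin: centre of its underside.
- books_low: Bystander, to be left alone: glued stack of three small books (red, blue, yellow covers), about 85 x 120 x 66 mm high. Origin: centre of its underside.
- glue: Bystander, to be left alone: white glue bottle, yellow label, orange cap, diameter 56, height 150 mm. Origin: centre of its underside.
- primer: Bystander, to be left alone: steel can with paper label, diameter 80, height 95 mm. Origin: centre of its underside.
- brushcup: Bystander, to be left alone: empty blue ceramic cup, rim diameter 76, height 85 mm. Origin: centre of its underside.
- tape: Bystander, to be left alone: yellow roll of tape lying flat, diameter 90, height 36 mm. Origin: centre of its underside.
- sanding_block: Bystander, to be left alone: cork sanding block lying flat, 100 x 60 x 35 mm high. Origin: centre of its underside.

How it is judged (in metres and radians):
On the way, in this order (a step that is already met when the one before it is completed fails the run):
1. the pot sits fully home on both pegs, its lug between the knuckles (distance between pot and plate below 0.006 m and z of pot in the frame of plate below 0.0035 m and angle between the z axis of pot and the z axis of plate, either way round below 0.06 rad and distance between pot_lug and plate_hinge below 0.007 m), for 0.3 s.
2. the pin is through all three with its knob against the knuckle (all of step 1 and distance between pin and plate_hinge below 0.007 m and angle between the y axis of pin and the y axis of plate, either way round below 0.12 rad), for 0.2 s.
At the end, for the whole second after the job is handed in: The pot is home on the plate: origins within 6 mm, foot less than 3.5 mm off the plate, axes within 3.4 degrees, lug hole within 7 mm of the hinge line's centre. The pin lies along the hinge line (within 7 degrees) with its origin within 7 mm of the hinge line's centre. Both released and at rest (all of step 2 and linear speed of pot below 0.02 m/s and linear speed of pin below 0.05 m/s); the robot touches nothing.
It fails at once if the pot is tipped more than about 57 degrees from upright (angle between pot's own z axis and vertical above 1 rad).
It fails at once if another thing on the bench is shoved more than 30 mm or knocked over (distance of any of books_tall, books_low, glue, primer, brushcup, tape, sanding_block from where it was at the start of the episode above 0.03 m or angle between any of books_tall, books_low, glue, primer, brushcup, tape, sanding_block's own z axis and vertical above 0.5 rad).
It also fails if it takes over 67 s, if anything falls off the work surface, if the arm or the gripper's body presses on something with over 40 N, if the wrist force passes 120 N, or if a joint passes its speed limit or range.

## Working session

There is one attempt and no reset: what is moved stays moved. The work goes in short steps, each a Python script; the robot and the scene stay as the last script left them, time stands still between calls to the robot, and variables do not carry over. Pictures are saved under pics/ and viewed, about 8 in all and at most 12, crops included, and the job is handed in when it is done.

```bash
ls; mkdir -p pics; python3 - <<'E'
from rig import robot
import cv2,numpy as np
for n in ["scene","top","wrist"]:
    p,d=robot.grab_frame(n); np.savez(f"pics/{n}0.npz",p=p,d=d)
    cv2.imwrite(f"pics/{n}0.png",p[:,:,::-1]); print(n,robot.camera_info(n),(d>0).mean())
print(robot.read_t(),robot.read_position(),robot.read_tcp_rot(),robot.read_force(),robot.read_grip_width())
E
```

```text
pics
scene {'vfov': 42.862694449143845, 'cx': 317.2441576152194, 'cy': 201.64036837733323, 'view': array([[-0.5552642 ,  0.83164278, -0.00720804,  0.32360672],
       [ 0.58947049,  0.38742916, -0.70881816, -0.28659478],
       [-0.5866909 , -0.39783027, -0.70535442,  1.76228864],
       [ 0.        ,  0.        ,  0.        ,  1.        ]])} 0.99601171875
top {'vfov': 53.020556866927954, 'cx': 318.5090759319043, 'cy': 192.31495713668323, 'view': array([[-1.03823769e-03, -9.99953927e-01,  9.54286977e-03,
        -2.01233291e-02],
       [-9.87774742e-01, -4.62088404e-04, -1.55887288e-01,
         5.81429244e-01],
       [ 1.55884515e-01, -9.58805378e-03, -9.87728752e-01,
         1.04110017e+00],
       [ 0.00000000e+00,  0.00000000e+00,  0.00000000e+00,
         1.00000000e+00]])} 0.99584375
wrist {'vfov': 66.2050990318397, 'cx': 314.25391069527774, 'cy': 198.32735038566204, 'T_tool_cam': array([[ 1.59680425e-04, -9.52700448e-01, -3.03910893e-01,
         8.41851226e-02],
       [ 9.99999984e-01,  1.76542836e-04, -2.80082649e-05,
        -1.21381460e-03],
       [ 8.03367776e-05, -3.03910883e-01,  9.52700461e-01,
        -1.57229558e-01],
       [ 0.00000000e+00,  0.00000000e+00,  0.00000000e+00,
         1.00000000e+00]])} 0.99601953125
0.15 [ 0.28475168 -0.61159364  0.22583889] [[-9.06565304e-01 -4.22065051e-01 -6.65721633e-04]
 [-4.22065551e-01  9.06564661e-01  1.08871183e-03]
 [ 1.44012491e-04  1.26796654e-03 -9.99999186e-01]] [-0.47853012  0.48271108 -0.44729674] 1.0027314015937066
```

View pics/top0.png

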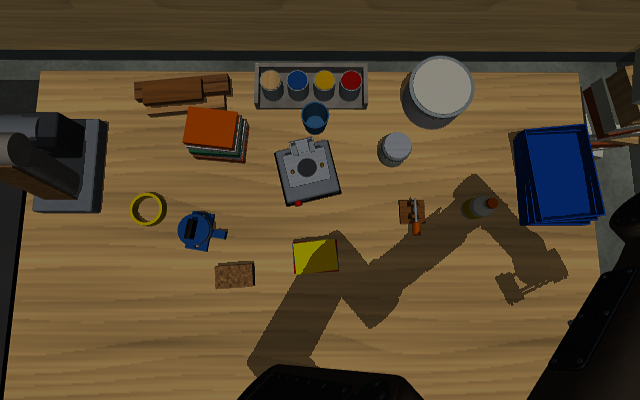

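View pics/scene0.png

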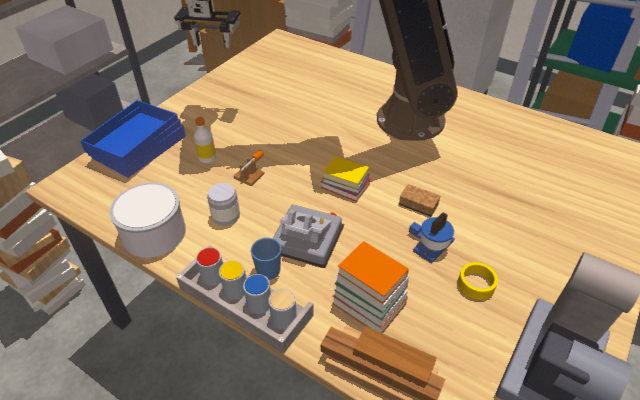

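The top view shows the pot at (195,230) with its lug pointing right at (222,235). The mixer plate is at (308,172) with its knuckles at about (303,148). The pin lies at (412,212) with its knob at (417,228). The primer is at (396,147), the tall books at (215,130), and the cup is behind the mixer at (315,118). Next I'll take coarse positions from depth.

```bash
cat > h.py <<'E'
import numpy as np,cv2
from rig import robot
def cam(name,pose=None):
    i=robot.camera_info(name); f=200/np.tan(np.radians(i["vfov"]/2))
    if "view" in i: T=np.linalg.inv(i["view"])
    else:
        p,R=pose if pose else (robot.read_position(),robot.read_tcp_rot())
        A=np.eye(4);A[:3,:3]=R;A[:3,3]=p; T=A@i["T_tool_cam"]
    return f,i["cx"],i["cy"],T
def cloud(d,c):
    f,cx,cy,T=c; v,u=np.mgrid[:400,:640]
    P=np.stack([(u-cx)/f*d,(v-cy)/f*d,d],-1)
    return P@T[:3,:3].T+T[:3,3]
def ray(u,v,c,z):
    f,cx,cy,T=c; r=T[:3,:3]@np.array([(u-cx)/f,(v-cy)/f,1]); return T[:3,3]+r*(z-T[2,3])/r[2]
def proj(P,c):
    f,cx,cy,T=c; q=T[:3,:3].T@(np.asarray(P)-T[:3,3]); return q[:2]/q[2]*f+[cx,cy]
def snap(name,fn):
    c=cam(name); p,d=robot.grab_frame(name)
    np.savez(f"pics/{fn}.npz",p=p,d=d,T=c[3]); cv2.imwrite(f"pics/{fn}.png",p[:,:,::-1]); return p,d,c
def rect(P):  # minAreaRect of xy in mm
    (x,y),(w,h),a=cv2.minAreaRect((P[:,:2]*1000).astype(np.float32)); return [round(k,1) for k in (x,y,w,h,a)]
E
python3 - <<'E'
from h import *
for n in ["top","scene"]:
    z=np.load(f"pics/{n}0.npz");p=z["p"];W=cloud(z["d"],cam(n))
    print(n,"table",np.median(W[300:320,400:420,2] if n=="top" else W[100:110,300:310,2]))
    hsv=cv2.cvtColor(p,cv2.COLOR_RGB2HSV);H,S,V=[hsv[...,i].astype(int) for i in range(3)]
    x,y,zz=W[...,0],W[...,1],W[...,2]
    def rep(nm,m): print(nm,m.sum(),rect(W[m]) if m.sum()>4 else "",np.percentile(zz[m],[5,50,95]).round(3) if m.sum() else "")
    box=lambda x0,x1,y0,y1:(x>x0)&(x<x1)&(y>y0)&(y<y1)
    if n=="top":
        for nm,uv in dict(pot=(195,230),plate=(320,185),knob=(417,228),primer=(396,147),books=(212,128),low=(316,256),cup=(315,118),glue=(490,203)).items(): print(nm,W[uv[1],uv[0]].round(3)); 
        pc=W[230,195]; kc=W[228,417]; mc=W[172,308]
    rep("bar",box(pc[0]-.08,pc[0]+.08,pc[1]-.1,pc[1]+.1)&(V<60)&(zz>.095))
    rep("pot blue",box(pc[0]-.12,pc[0]+.12,pc[1]-.12,pc[1]+.12)&(zz>.015)&(S>100)&(H>95)&(H<130))
    rep("knob",box(kc[0]-.06,kc[0]+.06,kc[1]-.06,kc[1]+.06)&(zz>.04)&(S>150)&(H<15))
    rep("rest/pin",box(kc[0]-.05,kc[0]+.12,kc[1]-.08,kc[1]+.08)&(zz>.035))
    rep("mixer",box(mc[0]-.12,mc[0]+.12,mc[1]-.12,mc[1]+.12)&(zz>.03)&(S<60))
    rep("tops",box(mc[0]-.05,mc[0]+.12,mc[1]-.1,mc[1]+.1)&(zz>.115)&(S<60))
E
```

```text
top table 2.299112892734101e-05
pot [0.478 0.3   0.076]
plate [ 0.603 -0.025  0.036]
knob [ 0.484 -0.282  0.054]
primer [ 0.695 -0.224  0.095]
books [0.73  0.249 0.144]
low [ 0.411 -0.013  0.066]
cup [ 0.806 -0.011  0.005]
glue [ 0.539 -0.438  0.151]
bar 150 [479.7, 306.7, 17.0, 49.6, 81.0] [0.098 0.107 0.111]
pot blue 762 [487.7, 295.7, 100.7, 109.0, 23.3] [0.018 0.069 0.074]
knob 125 [493.6, -282.9, 53.9, 26.7, 4.9] [0.044 0.053 0.058]
rest/pin 236 [516.0, -281.0, 99.9, 27.1, 0.4] [0.041 0.051 0.057]
mixer 2995 [641.0, 11.2, 152.0, 149.3, 13.6] [0.037 0.058 0.112]
tops 130 [689.4, 22.5, 40.0, 56.3, 13.2] [0.118 0.133 0.141]
scene table 0.00037926464052140396
bar 82 [488.4, 307.0, 13.9, 44.5, 78.4] [0.096 0.106 0.109]
pot blue 518 [499.1, 291.9, 94.0, 111.1, 9.3] [0.029 0.068 0.072]
knob 58 [496.8, -281.2, 56.6, 25.5, 3.5] [0.044 0.051 0.058]
rest/pin 202 [518.3, -281.9, 100.1, 29.5, 1.2] [0.037 0.049 0.057]
mixer 2363 [649.7, 11.4, 152.1, 150.4, 13.6] [0.035 0.043 0.124]
tops 181 [693.7, 21.2, 42.8, 59.8, 8.0] [0.117 0.129 0.139]
```

```bash
cat >> h.py <<'E'
def Ry(a): return np.array([np.cos(a),np.sin(a),0.])
def down(yaw):  # tool z down, tool y along yaw (deg)
    y=Ry(np.radians(yaw)); z=np.array([0,0,-1.]); return np.column_stack([np.cross(y,z),y,z])
E
python3 - <<'E'
from h import *
for nm,P,yaw in [("pin",(.50,-.282,.22),95),("mix",(.66,.012,.29),103),("pot",(.485,.305,.235),80)]:
    robot.goto(P,down(yaw)); robot.dwell(.2); snap("wrist","w_"+nm); print(nm,robot.read_t(),robot.read_qpos().round(1) if hasattr(robot.read_qpos(),'round') else robot.read_qpos(),robot.read_position())
ims=[cv2.imread(f"pics/w_{n}.png") for n in ("pin","mix","pot")]
z=np.zeros((400,1280,3),np.uint8)
cv2.imwrite("pics/m.png",cv2.resize(np.vstack([np.hstack(ims[:2]),np.hstack([ims[2],ims[2]*0])]),(800,500),interpolation=cv2.INTER_AREA))
# ik checks
a=np.radians(13.4);px=np.array([np.cos(a)*.866,np.sin(a)*.866,.5]);pz=np.array([-np.cos(a)*.5,-np.sin(a)*.5,.866])
for s in (1,-1):
    R=np.column_stack([np.cross(s*px,-pz),s*px,-pz])
    for hgt in (.07,.15):
        try: print(s,hgt,robot.ik(np.array([.643,.011,.075])+pz*hgt,R))
        except Exception as e: print(s,e)
E
```

```text
pin 1.8667 [-10.   11.4 -12.9   0.  -65.7 -75.1] [ 0.49972707 -0.2826749   0.2199029 ]
mix 3.4083 [ 17.8  17.4   4.3   0.  -76.9 -94.9] [0.65980448 0.01086312 0.29007719]
pot 4.9583 [  51.6   10.7  -11.8    0.   -67.6 -151.7] [0.48555366 0.30441581 0.23501959]
1 0.07 [ 17.19778554   5.56647129 -51.29917544  30.78745962  -3.7097838
 145.97520289]
1 0.15 [ 21.47471968  -3.81530763 -43.45363688  11.31223118 -20.98057397
 162.41581471]
-1 0.07 [ 17.19778554   5.56647129 -51.29917544  30.78745962  -3.7097838
 -34.02479711]
-1 0.15 [ 21.47471968  -3.81530763 -43.45363688  11.31223118 -20.98057397
 -17.58418529]
```

View pics/m.png

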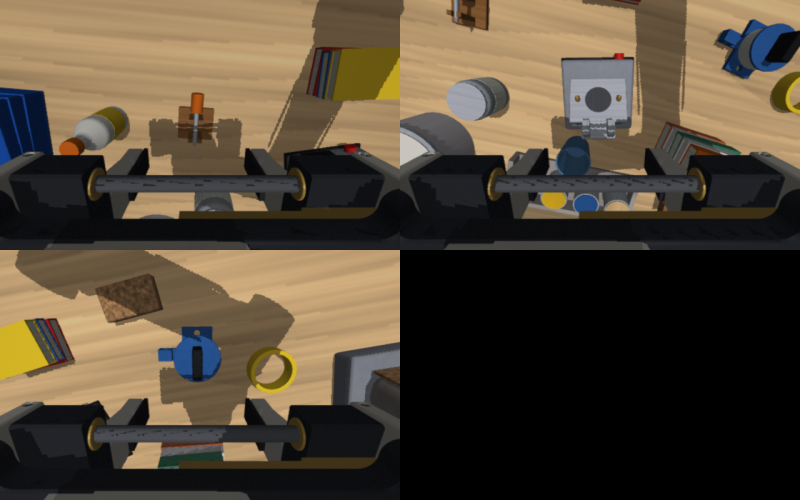

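The wrist views show three things:
- **Pin:** on its rest with the knob toward the robot, at montage (197,105).
- **Plate:** both brass pegs visible at about (577,98) and (618,99), with the knuckles at (598,130).
- **Pot:** bar at (197,362), lug to the left at (165,354).

Next I'll measure more precisely from the wrist depth clouds.

```bash
python3 - <<'E'
from h import *
def load(n):
    z=np.load(f"pics/w_{n}.npz"); i=robot.camera_info("wrist"); f=200/np.tan(np.radians(i["vfov"]/2))
    c=(f,i["cx"],i["cy"],z["T"]); W=cloud(z["d"],c); hsv=cv2.cvtColor(z["p"],cv2.COLOR_RGB2HSV).astype(int)
    return W,hsv[...,0],hsv[...,1],hsv[...,2],c
def near(W,p,r): return (np.hypot(W[...,0]-p[0],W[...,1]-p[1])<r)
# pot
W,H,S,V,c=load("pot"); z=W[...,2]; print("table",np.median(z[near(W,(.40,.30),.03)]))
n=near(W,(.485,.303),.1)
m=n&(z>.1025)&(V<70); print("bar",m.sum(),rect(W[m]),np.median(z[m]))
m=n&(z>.066)&(z<.074)&(S>100); print("lid",m.sum(),[round(k*1000,1) for k in (cv2.minEnclosingCircle(W[m][:,:2].astype(np.float32))[0])],np.median(z[m]))
m=n&(z>.026)&(z<.036)&(S>100)&(W[...,1]<.262); print("lug",m.sum(),rect(W[m]),W[m].mean(0).round(4))
# plate
W,H,S,V,c=load("mix"); z=W[...,2]; n=near(W,(.643,.011),.06)
a=np.radians(13.4)
for a in np.radians([13.4]):
    X=np.array([np.cos(a)*.866,np.sin(a)*.866,.5]);Y=np.array([-np.sin(a),np.cos(a),0]);Z=np.cross(X,Y)
    L=(W-[.643,.011,.075])@np.column_stack([X,Y,Z])
    m=(abs(L[...,0])<40e-3)&(abs(L[...,1])<50e-3)&(abs(L[...,2])<8e-3)&(S<60)
    A=W[m]; q=np.linalg.lstsq(np.c_[A[:,:2],np.ones(len(A))],A[:,2],rcond=None)[0]
    nn=np.array([-q[0],-q[1],1]);nn/=np.linalg.norm(nn); print("plate n",m.sum(),"tilt",np.degrees(np.arccos(nn[2])),"yaw",np.degrees(np.arctan2(-nn[1],-nn[0])),"z off",np.median(L[m][:,2]))
    m=(abs(L[...,0])<20e-3)&(abs(L[...,1])<55e-3)&(S>80)&(L[...,2]>.006)&(L[...,2]<.022)
    for s in (1,-1):
        k=m&(s*L[...,1]>.02); print("peg",s,k.sum(),(L[k].mean(0)*1000).round(1), (np.ptp(L[k],0)*1000).round(1))
    m=(L[...,0]>.04)&(L[...,0]<.085)&(abs(L[...,1])<.04)&(L[...,2]>.022)&(L[...,2]<.04)
    print("knuck (x,y plate)",m.sum(),rect(L[m]),np.percentile(L[m][:,2],[50,95]).round(4))
    m=(abs(L[...,0])<.07)&(abs(L[...,1])<.07)&(abs(L[...,2])<.006); print("plate rect",rect(L[m]))
# pin
W,H,S,V,c=load("pin"); z=W[...,2]; n=near(W,(.51,-.282),.08)
m=n&(z>.04)&(S>150)&(H<12)&(V>90); A=W[m]; print("knob",m.sum(),rect(A),np.percentile(A[:,2],[5,95]).round(4))
m=n&(z>.044)&(z<.052)&(S<90); A=W[m]; print("shaft",m.sum(),rect(A),np.percentile(A[:,2],[5,50,95]).round(4))
m=n&(z>.05)&(z<.056)&(W[...,0]>.51)&(S>90); A=W[m];print("uprights",m.sum(),rect(A))
E
```

```text
table -0.00017998843526934039
bar 73141 [459.5, 312.2, 104.7, 160.4, 16.7] 0.32441202603088876
lid 3512 [479.3, 304.5] 0.06835352517583554
lug 392 [469.5, 244.0, 25.7, 21.4, 80.5] [0.4693 0.2443 0.031 ]
plate n 4909 tilt 29.968456145469602 yaw 13.543393419554366 z off -0.0008808222092830826
peg 1 45 [ 1.7 36.8 12.1] [7.6 7.  9.8]
peg -1 49 [  1.9 -42.   11.7] [8.3 8.4 9.7]
knuck (x,y plate) 577 [62.1, -2.3, 55.7, 26.3, 90.0] [0.0309 0.032 ]
plate rect [-0.0, -0.2, 139.0, 139.9, 90.0]
knob 4 [499.5, -285.3, 0.3, 7.6, 8.3] [0.0539 0.0554]
shaft 342 [534.1, -283.6, 64.3, 7.9, 1.3] [0.0451 0.0473 0.0487]
uprights 223 [534.3, -283.5, 44.7, 25.9, 1.2]
```

```bash
cat >> h.py <<'E'
from scipy.spatial.transform import Rotation as Ro
def frame(o,yaw,tilt):
    R=(Ro.from_euler("z",yaw,degrees=True)*Ro.from_euler("y",-tilt,degrees=True)).as_matrix(); return np.array(o),R
PLATE=frame([.6436,.0087,.075],13.5,30)
POT=frame([.4795,.305,0],-99.3,0)
GZ=.077
def gr(phi):  # tool orientation in the pot frame: y=-pot x, z=-pot z, leaning phi about pot x
    return (Ro.from_euler("x",phi,degrees=True).as_matrix()@np.column_stack([[0,-1,0],[-1,0,0],[0,0,-1.]]))
def at(F,p,Rl): return F[0]+F[1]@np.array(p),F[1]@Rl
E
python3 - <<'E'
from h import *
for phi in (-20,-12,0,12,20):
    print(phi,"pot",[np.round(robot.ik(*at(POT,(0,0,GZ+h),gr(phi))),0) for h in (0,.15)])
    for h in (0,.03,.08,.12):
        q=robot.ik(*at(PLATE,(0,0,GZ+h),gr(phi))); print("   ",h,None if q is None else np.round(q,1))
E
```

```text
-20 pot [array([  41.,   28.,   -5.,  -16.,  -71., -133.]), array([  41.,   21.,    4.,  -15.,  -87., -138.])]
    0 None
    0.03 None
    0.08 None
    0.12 [ 27.   -8.7 -57.7  60.6 -30.5 -69.8]
-12 pot [array([  45.,   24.,  -12.,  -11.,  -62., -138.]), array([  45.,   17.,   -2.,  -10.,  -79., -142.])]
    0 None
    0.03 None
    0.08 [ 18.6  -5.4 -57.9  60.1 -16.8 -63.6]
    0.12 [ 25.8 -10.  -54.1  45.2 -25.7 -53.4]
0 pot [array([  52.,   19.,  -24.,    0.,  -47., -151.]), array([  52.,   11.,  -13.,    0.,  -66., -151.])]
    0 [ 18.9   4.9 -48.2  21.1  -7.5 -25.6]
    0.03 [ 20.2   1.3 -45.4  14.1 -13.9 -19.6]
    0.08 [ 21.2  -4.5 -42.7  10.2 -22.3 -16.1]
    0.12 [ 21.8  -8.9 -40.7   8.7 -28.7 -14.9]AttributeError: 'NoneType' object has no attribute 'rint'

The above exception was the direct cause of the following exception:

Traceback (most recent call last):
TypeError: loop of ufunc does not support argument 0 of type NoneType which has no callable rint method
```

```bash
python3 - <<'E'
from h import *
P,R=at(POT,(0,0,GZ+.08),gr(0)); robot.goto(P,R)
P,R=at(POT,(0,0,GZ),gr(0)); robot.servo_line(P,speed=.1); print(robot.read_force(),robot.read_position())
robot.move_gripper(.05); print("w",robot.read_grip_width(),robot.read_position())
robot.servo_line(P+[0,0,.2],speed=.15); print("F",robot.read_force(),robot.read_grip_width())
robot.goto((.58,.02,.31),down(193.5)); print("w",robot.read_grip_width(),robot.read_qpos())
P,R=at(PLATE,(0,0,GZ+.08),gr(0)); robot.goto(P,R); robot.dwell(.3)
print(robot.read_t(),robot.read_position()-P,robot.read_force(),robot.read_ft_torque(),robot.read_grip_width())
a=snap("scene","s1")[0][120:320,180:500]; b=snap("top","t1")[0][60:260,180:500]
cv2.imwrite("pics/c1.png",cv2.resize(np.vstack([a,b])[...,::-1],(800,1000))[:, :])
cv2.imwrite("pics/c1.png",cv2.resize(np.hstack([a,b])[...,::-1],None,fx=1.25,fy=1.25,interpolation=cv2.INTER_CUBIC))
E
```

```text
[ 0.09520308 -0.28545453 -0.19956468] [0.47994078 0.30545394 0.07775844]
w 0.17892687323858184 [0.4793261  0.30492278 0.07676556]
F [-0.50508106 -0.00795915 -2.69490698] 0.18195284728280892
w 0.17614960700712842 [ 2.12982818e+01  9.20215824e+00 -3.85913507e+00 -4.33506581e-03
 -7.69528630e+01 -7.80933029e+00]
12.2833 [0.00063659 0.00025519 0.00014347] [-0.42986366 -0.6271182  -3.60513442] [-0.49030992  2.30920944 -0.002836  ] 0.18043399394711224
```

View pics/c1.png

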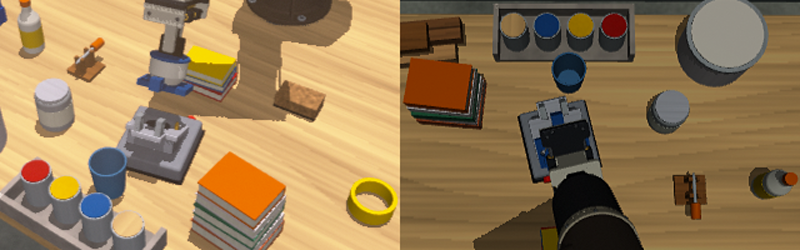

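The pot is held tilted above the plate, lug toward the knuckles. I'll check its alignment with the knuckles in the scene cloud before lowering it.

```bash
python3 - <<'E'
from h import *
for n in ("s1","t1"):
    z=np.load(f"pics/{n}.npz");c=cam({"s":"scene","t":"top"}[n[0]]);W=cloud(z["d"],c)
    hsv=cv2.cvtColor(z["p"],cv2.COLOR_RGB2HSV).astype(int);S=hsv[...,1];H=hsv[...,0]
    L=(W-PLATE[0])@PLATE[1]*1000;x,y,h=L[...,0],L[...,1],L[...,2]
    blue=(S>110)&(H>95)&(H<130)
    m=blue&(x>30)&(x<85)&(abs(y)<20)&(h>84)&(h<118); print(n,"lug",m.sum(),np.percentile(L[m],[3,50,97],axis=0).round(1).tolist())
    m=blue&(abs(x)<60)&(abs(y)<65)&(h>75)&(h<100); print("foot/lug",m.sum(),np.percentile(L[m],[1,50,99],axis=0).round(1).tolist())
    m=(S<70)&(x>42)&(x<85)&(abs(y)<40)&(h>24)&(h<40); print("knuckles",m.sum(),np.percentile(L[m],[2,50,98],axis=0).round(1).tolist(),rect(L[m]/1000))
    for s in (1,-1):
        k=m&(s*y>8);print(s,k.sum(),np.percentile(y[k],[3,97]) if k.sum() else '')
E
```

```text
s1 lug 84 [[62.3, -9.8, 89.2], [76.5, -0.2, 101.8], [80.8, 8.5, 111.7]]
foot/lug 70 [[-22.8, -42.9, 80.3], [26.6, 41.4, 90.1], [34.7, 51.4, 92.2]]
knuckles 70 [[51.7, -27.0, 24.2], [72.2, 15.4, 29.2], [80.7, 28.7, 31.7]] [66.2, 0.6, 29.3, 56.6, 1.1]
1 36 [15.80163767 28.86156774]
-1 34 [-27.1488037  -14.86843916]
t1 lug 96 [[57.0, -7.5, 93.0], [68.4, 2.8, 111.8], [75.3, 12.9, 114.7]]
foot/lug 127 [[-28.6, -48.5, 84.5], [5.0, 47.6, 92.1], [30.1, 54.0, 95.3]]
knuckles 104 [[50.6, -24.5, 25.2], [64.0, 3.0, 31.2], [76.1, 30.3, 34.4]] [63.5, 3.0, 55.6, 27.2, 89.4]
1 52 [19.4113961  30.46665794]
-1 52 [-24.6240258  -13.29568782]
```

Relative offsets are about 1 mm in both views, so I'll lower it along the plate normal.

```bash
python3 - <<'E'
from h import *
for h,s in ((.03,.1),(.018,.05),(.012,.03),(.006,.03),(.003,.02),(.001,.02),(0,.02)):
    P,R=at(PLATE,(0,0,GZ+h),gr(0)); robot.servo_line(P,R,speed=s)
    F=PLATE[1].T@np.array(robot.read_force()); T=PLATE[1].T@np.array(robot.read_ft_torque()); print(h,F.round(1),T.round(2),((robot.read_position()-P)@PLATE[1]*1000).round(1))
    if F[2]>18: print("stop");break
print(robot.read_t()); snap("scene","s2"); 
E
```

```text
0.03 [-1.7  0.2 -2.5] [0.04 2.36 0.01] [ 0.  -0.1  0. ]
0.018 [-1.7 -0.3 -2.5] [ 0.05  2.44 -0.05] [-0.3 -0.1 -0.1]
0.012 [-1.3  0.4 -2.5] [-0.    2.44 -0.08] [-0.3 -0.1 -0.2]
0.006 [-0.5  0.5 -2.6] [0.1  2.   0.02] [ 0.3  0.1 -0.2]
0.003 [ 0.5 -0.3 -4. ] [0.11 1.83 0.01] [ 0.2  0.  -0.1]
0.001 [ 0.5  0.2 -4.1] [0.07 1.7  0.07] [ 0.2  0.  -0. ]
0 [-0.4 -0.2 -3.8] [-0.03  1.55  0.07] [0.2 0.  0. ]
14.925
```

```bash
python3 - <<'E'
from h import *
for h in (-.001,-.002,-.003,-.004,-.005):
    P,R=at(PLATE,(0,0,GZ+h),gr(0)); robot.servo_line(P,R,speed=.02)
    F=PLATE[1].T@np.array(robot.read_force()); T=PLATE[1].T@np.array(robot.read_ft_torque()); print(h,F.round(1),T.round(2),((robot.read_position()-P)@PLATE[1]*1000).round(1))
    if F[2]>6: print("stop");break
print(robot.read_t()); p,d,c=snap("scene","s2");a=p[170:280,240:380]
z=np.load("pics/s2.npz");W=cloud(z["d"],c);S=cv2.cvtColor(z["p"],cv2.COLOR_RGB2HSV).astype(int);H=S[...,0];S=S[...,1]
L=(W-PLATE[0])@PLATE[1]*1000;x,y,h=L[...,0],L[...,1],L[...,2];blue=(S>110)&(H>95)&(H<130)
m=blue&(x>42)&(x<85)&(abs(y)<16)&(h>8)&(h<40); print("lug",m.sum(),np.percentile(L[m],[3,50,97],axis=0).round(1).tolist())
m=(S<70)&(x>42)&(x<85)&(abs(y)<40)&(h>24)&(h<40);print("kn",np.percentile(L[m],[2,50,97],axis=0).round(1).tolist())
cv2.imwrite("pics/c2.png",cv2.resize(a[...,::-1],None,fx=5,fy=5,interpolation=cv2.INTER_CUBIC))
E
```

```text
-0.001 [ 1.  -0.3 -2.9] [-0.1   1.46  0.07] [0.2 0.  0. ]
-0.002 [-1.9  2.5 12.6] [1.04 2.87 0.  ] [ 0.1 -0.1  0.8]
stop
15.475
lug 88 [[59.8, -10.0, 8.7], [75.5, -0.4, 22.4], [80.5, 9.3, 31.1]]
kn [[42.3, -27.1, 24.5], [67.1, 2.9, 29.7], [80.7, 28.1, 36.6]]
```

View pics/c2.png

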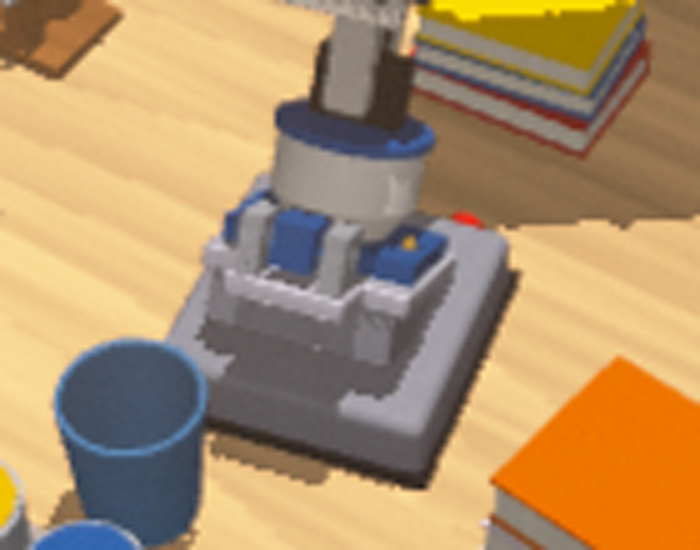

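The pot looks seated: a peg tip shows through the foot and the lug is between the knuckles. Contact came about 1.2 mm below nominal. I'll release it, check the pose, and test IK for the pin poses.

```bash
cat >> h.py <<'E'
PIN=frame([.5286,-.2836,.045],1.2-90,0)   # y axis along +x world, yaw 1.2
HINGE=(PLATE[0]+PLATE[1]@[.062,0,.0188], np.column_stack([np.cross([-np.sin(np.radians(13.5)),np.cos(np.radians(13.5)),0],[0,0,1.]),[-np.sin(np.radians(13.5)),np.cos(np.radians(13.5)),0],[0,0,1.]]))
TILT=15
def pg(s=1):  # tool in pin frame: z down leaning to the tip, y = s*pin x
    t=np.radians(TILT); z=np.array([0,np.sin(t),-np.cos(t)]); y=np.array([s,0,0.]); return np.column_stack([np.cross(y,z),y,z])
def pintool(F,dy=0,dz=0,s=1):  # TCP pose that holds the pin with its origin shifted (dy,dz) in F
    R=pg(s); g=np.array([0,-.049+dy,.004+dz]); return F[0]+F[1]@(g+R[:,2]*.019),F[1]@R
E
python3 - <<'E'
from h import *
robot.move_gripper(.6); robot.dwell(.2); print(robot.read_grip_width(),robot.read_force())
P,R=at(PLATE,(0,0,GZ+.1),gr(0)); robot.servo_line(P,R,speed=.15); print(robot.read_t(),robot.read_qpos())
for s in (1,-1):
    print(s)
    for F,dy,dz in ((PIN,0,0),(PIN,0,.15),(HINGE,-.09,.08),(HINGE,-.09,0),(HINGE,-.04,0),(HINGE,0,0)):
        q=robot.ik(*pintool(F,dy,dz,s)); print(None if q is None else np.round(q,1))
W0=None
p,d,c=snap("top","t3");W=cloud(d,c);hs=cv2.cvtColor(p,cv2.COLOR_RGB2HSV).astype(int)
L=(W-PLATE[0])@PLATE[1]*1000
m=(abs(L[...,0])<45)&(abs(L[...,1])<45)&(abs(L[...,2]-70)<5);print("lid",m.sum(),np.percentile(L[m],[1,50,99],axis=0).round(1).tolist())
p,d,c=snap("scene","s3");W=cloud(d,c);L=(W-PLATE[0])@PLATE[1]*1000
m=(abs(L[...,0])<45)&(abs(L[...,1])<45)&(abs(L[...,2]-70)<5);print("lid",m.sum(),np.percentile(L[m],[1,50,99],axis=0).round(1).tolist())
E
```

```text
0.599287254981795 [0.43829564 0.47937839 0.94609803]
17.3667 [ 21.51477601  -6.6699703  -41.78224294   9.31192073 -25.46632311
 -15.38541393]
1
[-13.4  16.8 -34.2  -8.9 -24.7 112.2]
[-13.2   5.  -25.8  -5.2 -44.8 107.6]
[  -1.6   30.9   16.6  -14.7  -80.  -161.8]
[  -1.6   34.1   11.6  -15.2  -72.1 -159.6]
[   2.1   32.1    8.2  -15.7  -69.8 -162.7]
[   5.3   30.7    5.9  -16.   -68.2 -165.4]
-1
[-13.4  16.8 -34.2  -8.9 -24.7 -67.8]
[-13.2   5.  -25.8  -5.2 -44.8 -72.4]
[ -1.6  30.9  16.6 -14.7 -80.   18.2]
[ -1.6  34.1  11.6 -15.2 -72.1  20.4]
[  2.1  32.1   8.2 -15.7 -69.8  17.3]
[  5.3  30.7   5.9 -16.  -68.2  14.6]
lid 49 [[-8.8, -15.7, 65.1], [37.2, 6.5, 68.2], [41.2, 43.7, 71.4]]
lid 206 [[-22.3, -37.7, 65.2], [12.6, 5.6, 67.6], [43.0, 40.0, 74.6]]
```

```bash
python3 - <<'E'
from h import *
robot.goto((.50,-.10,.28),down(90))
robot.goto((.50,-.282,.20),down(91)); robot.dwell(.2)
p,d,c=snap("wrist","w_pin2");W=cloud(d,c);hs=cv2.cvtColor(p,cv2.COLOR_RGB2HSV).astype(int)
L=(W-PIN[0])@PIN[1]*1000;x,y,h=[L[...,i] for i in range(3)]
m=(abs(x)<25)&(y<-15)&(y>-80)&(h>0)&(h<20); print("knob",m.sum(),rect(L[m]/1000),np.percentile(h[m],[50,98]),hs[m].mean(0))
m=(abs(x)<15)&(y<-5)&(y>-45)&(abs(h)<20)&(hs[...,1]<90); 
m=(abs(x)<8)&(y<45)&(y>-25)&(h>0)&(h<6)&(hs[...,1]<90); print("shaft",m.sum(),rect(L[m]/1000),np.percentile(h[m],[50,98]))
print(robot.read_t())
E
```

```text
knob 827 [-0.2, -38.8, 47.4, 25.4, 89.2] [ 7.75451914 10.85758037] [ 20.9528416  195.64207981 147.78234583]
shaft 361 [0.7, 6.3, 62.4, 7.7, 90.0] [2.50585081 4.31957104]
19.8667
```

```bash
python3 - <<'E'
from h import *
P,R=pintool(PIN,0,.09,-1); robot.goto(P,R)
P,R=pintool(PIN,0,0,-1); robot.servo_line(P,R,speed=.1); print(robot.read_force(),((robot.read_position()-P)*1000).round(1))
robot.move_gripper(.1); print("w",robot.read_grip_width()*88,((robot.read_position()-P)*1000).round(1))
P,R=pintool(PIN,0,.06,-1); robot.servo_line(P,R,speed=.06)
P,R=pintool(PIN,0,.2,-1); robot.servo_line(P,R,speed=.15)
P,R=pintool(HINGE,-.09,.14,-1); robot.goto(P,R)
P,R=pintool(HINGE,-.09,.0,-1); robot.servo_line(P,R,speed=.15); robot.dwell(.3)
print(robot.read_t(),robot.read_force(),robot.read_grip_width()*88,((robot.read_position()-P)*1000).round(1))
for n in ("scene","top","wrist"): snap(n,n[0]+"4")
ims=[cv2.imread("pics/s4.png")[150:290,210:390],cv2.imread("pics/t4.png")[110:250,260:440]]
big=[cv2.resize(i,(400,311),interpolation=cv2.INTER_CUBIC) for i in ims]
w=cv2.resize(cv2.imread("pics/w4.png"),(440,275)); w=np.hstack([w,np.zeros((275,360,3),np.uint8)])
cv2.imwrite("pics/c4.png",np.vstack([np.hstack(big),w]))
E
```

```text
[ 0.21707524 -0.35073416 -0.14154258] [ 0.5 -0.1  0.6]
w 21.441148867217485 [0.  0.1 0.1]
27.0667 [-0.16749837 -0.20880713 -0.46148855] 21.11940288212453 [0.3 0.  0.7]
```

View pics/c4.png

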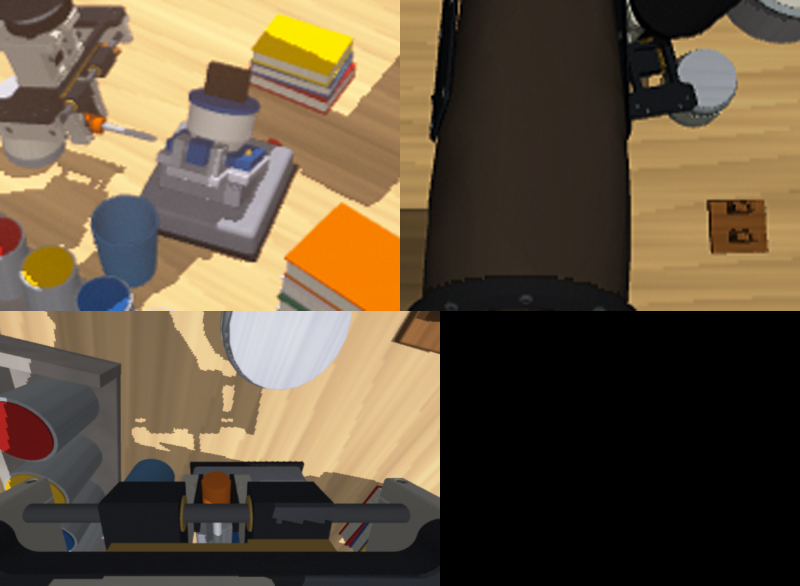

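In the scene view the pin is held at the knob, with its tip at about (155,138) pointing at the right-hand knuckle at (172,160), and the pot is still seated. I'll insert it in small steps and stop on any force.

```bash
python3 - <<'E'
from h import *
z=np.load("pics/s4.npz");W=cloud(z["d"],cam("scene"));S=cv2.cvtColor(z["p"],cv2.COLOR_RGB2HSV).astype(int)[...,1]
L=(W-HINGE[0])@HINGE[1]*1000;x,y,h=[L[...,i] for i in range(3)]
m=(y>-115)&(y<-52)&(abs(x)<20)&(abs(h)<20)&(S<70)
for a in (-110,-100,-90,-80,-70,-60):
    k=m&(abs(y-a)<5)
    if k.sum(): print(a,k.sum(),np.median(x[k]).round(1),np.median(h[k]).round(1))
F0=np.array(robot.read_force())
for dy in (-.07,-.062,-.056,-.05,-.044,-.038,-.032):
    P,R=pintool(HINGE,dy,0,-1); robot.servo_line(P,R,speed=.04)
    F=HINGE[1].T@(np.array(robot.read_force())-F0); print(dy,F.round(1),((robot.read_position()-P)@HINGE[1]*1000).round(1))
    if np.linalg.norm(F)>6: print("stop");break
print(robot.read_t());p,d,c=snap("scene","s5")
cv2.imwrite("pics/c5.png",cv2.resize(p[170:260,230:350,::-1],None,fx=5,fy=5,interpolation=cv2.INTER_CUBIC))
E
```

```text
-110 12 4.8 2.0
-100 10 3.8 2.5
-90 12 4.1 2.8
-80 11 4.1 2.7
-70 9 3.3 2.7
-60 9 4.0 3.6
-0.07 [0.5 0.8 1.1] [0.1 0.2 0.1]
-0.062 [ 1.  -0.7 -0. ] [0.  0.3 0. ]
-0.056 [ 1.  -0.5  1. ] [0.2 0.4 0.2]
-0.05 [0.7 1.3 0.9] [0.2 0.5 0.1]
-0.044 [2.  0.3 1.1] [0.1 0.5 0.1]
-0.038 [1.1 2.3 0.6] [0.1 0.5 0.1]
-0.032 [1.7 1.5 0.7] [0.  0.5 0. ]
29.7167
```

View pics/c5.png

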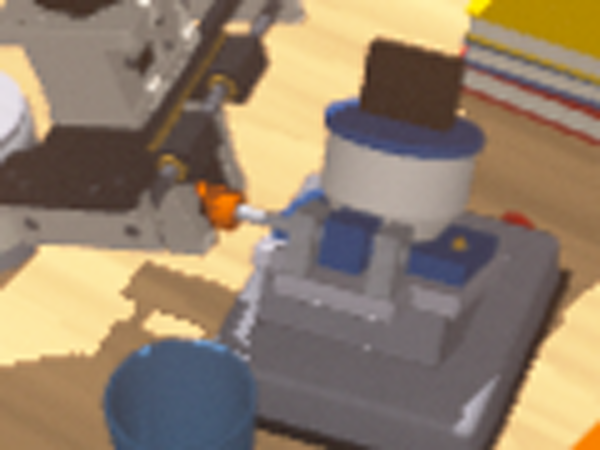

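The shaft at about (250,212) is entering the near knuckle with very little force. I'll push on until the knob makes contact.

```bash
python3 - <<'E'
from h import *
F0=np.zeros(3)
for dy in (-.026,-.02,-.015,-.01,-.006,-.004,-.002,-.001,0,.001,.002,.003,.004):
    P,R=pintool(HINGE,dy,0,-1); robot.servo_line(P,R,speed=.03)
    F=HINGE[1].T@np.array(robot.read_force()); print(dy,F.round(1),((robot.read_position()-P)@HINGE[1]*1000).round(1))
    if np.linalg.norm(F)>7: print("stop");break
print(robot.read_t(),robot.read_grip_width()*88);p,d,c=snap("scene","s6")
cv2.imwrite("pics/c6.png",cv2.resize(p[170:260,230:350,::-1],None,fx=5,fy=5,interpolation=cv2.INTER_CUBIC))
E
```

```text
-0.026 [ 1.5  1.3 -0.6] [-0.   0.4  0. ]
-0.02 [0.7 0.7 0.3] [-0.   0.5 -0. ]
-0.015 [ 1.1  1.3 -0.4] [-0.   0.4 -0. ]
-0.01 [0.7 0.4 0.2] [0.  0.4 0. ]
-0.006 [ 2.2  0.9 -0.2] [0.  0.4 0. ]
-0.004 [ 1.6 -0.2  0.1] [0.  0.2 0. ]
-0.002 [1.9 0.  0.4] [0.  0.1 0. ]
-0.001 [ 1.5 -1.   0. ] [-0.  0.  0.]
0 [ 1.2 -0.3  0.3] [-0.  0. -0.]
0.001 [ 1.1 -1.6 -0.1] [-0.  -0.2  0. ]
0.002 [ 0.9 -5.2 -1.1] [-0.  -1.2  0. ]
0.003 [ 1.1 -8.5 -1.4] [-0.1 -2.1  0.1]
stop
33.1333 21.069333330039026
```

View pics/c6.png

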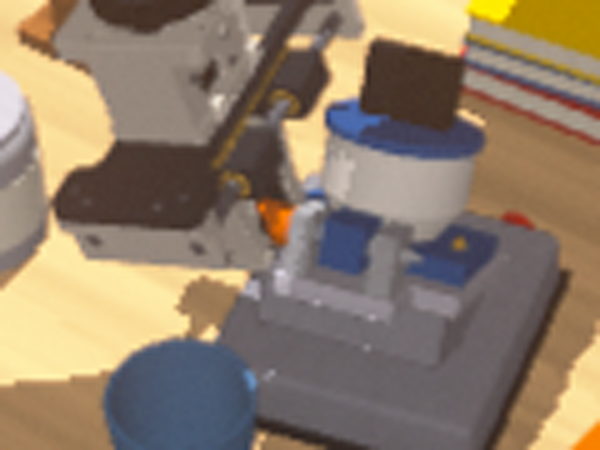

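The knob at (277,222) is up against the knuckle, with contact force rising from about +1 mm. I'll release, back out along the tool axis and check.

```bash
python3 - <<'E'
from h import *
robot.move_gripper(.4); robot.dwell(.2)
P=np.array(robot.read_position());R=np.array(robot.read_tcp_rot()); robot.servo_line(P-R[:,2]*.1,speed=.08); print(robot.read_force())
P=np.array(robot.read_position()); robot.goto((.60,-.26,.32),down(100)); robot.dwell(.3)
print(robot.read_t(),robot.read_force());p,d,c=snap("scene","s7");t,_,_=snap("top","t7")
a=cv2.resize(p[170:260,230:350],None,fx=4,fy=4,interpolation=cv2.INTER_CUBIC);b=cv2.resize(t[120:210,240:360],None,fx=2.6,fy=4,interpolation=cv2.INTER_CUBIC)
cv2.imwrite("pics/c7.png",np.hstack([a,b])[...,::-1])
W=cloud(d,c);S=cv2.cvtColor(p,cv2.COLOR_RGB2HSV).astype(int);H=S[...,0];S=S[...,1]
L=(W-PLATE[0])@PLATE[1]*1000;x,y,h=[L[...,i] for i in range(3)]
m=(S>110)&(H>95)&(H<130)&(x>42)&(x<85)&(abs(y)<16)&(h>8)&(h<40); print("lug",np.percentile(L[m],[3,50,97],axis=0).round(1).tolist())
m=(S>140)&(H<16)&(x>35)&(x<90)&(y<-15)&(y>-90)&(h>0); print("knob",m.sum(),np.percentile(L[m],[3,50,97],axis=0).round(1).tolist())
E
```

```text
[ 0.34275455  0.2781255  -1.00560743]
36.9583 [-0.13021548 -0.0076416  -1.03400368]
lug [[56.8, -9.8, 8.9], [75.9, 0.0, 22.8], [81.1, 9.7, 31.6]]
knob 98 [[64.7, -60.9, 9.3], [72.3, -46.3, 20.4], [77.0, -32.3, 27.4]]
```

View pics/c7.png

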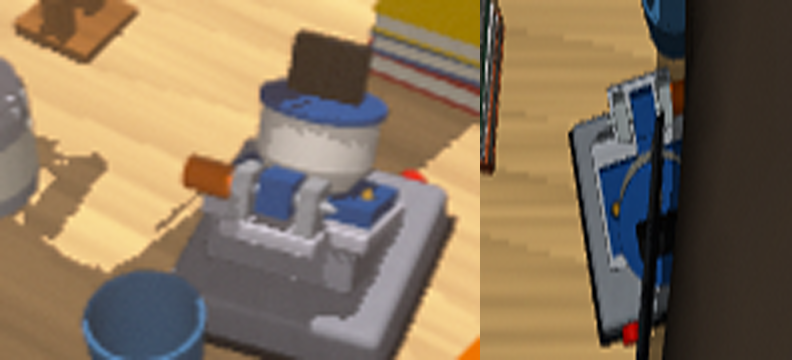

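The knob sits against the knuckle at (207,175). Its middle measures about y=-46 mm against a nominal -45, the pot is home, and the gripper is clear. I'll hand the job in.

```bash
python3 -c "
from rig import robot
robot.job_done()"
```

```text
the job is handed in; nothing more can be done
```

The pot is seated on both pegs with its lug between the knuckles, and the pin is pushed in until its knob rests against the right-hand knuckle. I released both and handed the job in at about 37 s. No verdict was reported.

**Pot:** I gripped it by the bar and lowered it along the plate's normal. It made firm contact 1–2 mm below the measured plate height, close to the 0.9 mm by which the depth camera read the plate low. After that the lug measured within about 1 mm of centred between the knuckles, and one peg tip was visible through the foot.

**Pin:** It went in from the right with forces under about 3 N. The force then rose to 8.5 N as the knob met the knuckle. After release, the knob's middle measured y = -46 mm against a nominal -45 mm, and the pin was still in place.

**Disagreements and gaps:**
- The scene camera placed the knuckles, lug and pin about 4–5 mm further back than the wrist camera did. I relied on their positions relative to each other and on the contact forces.
- The final top view was mostly blocked by the arm, so the last check rests on the scene camera.
- I did not re-measure the other things on the bench. None looked moved in the views taken, and I saw no unexpected force in the readings.

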